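# Clear the drying board and stand the plaque up to dry

### The arm

A 6-joint arm with a two-finger parallel gripper is mounted at the origin on the work surface. World frame = base frame: x ahead of the robot, y to its left, z up, the work surface at z = 0. Lengths are in m, angles in degrees, forces in N, time in s.
With the tool pointing down it reaches from about 0.25 to 0.725 m from the base axis. Payload 4 kg.
Tool frame: the origin (TCP) lies midway between the tips of the shut fingers; the grasp point (between the pads) lies 19 mm behind it; z points along the fingers, y is the line along which they close (so a half turn about z gives the same grasp; the last joint's range is limited). The gripper opens to 85 mm and grips with 20 to 120 N. Pads are 22 mm wide; open, the fingers measure 114 mm over their backs; the gripper's body (76 mm by 85 mm) begins 54 mm behind the grasp point. The pads swing forward as they close: fully open they stand 13 mm farther back than shut.
Start: joints at [-74.542, 13.785, 0.286, 76.501, 0, 90], TCP at [0.133, -0.482, 0.231] pointing down, gripper open.
Joint ranges: [-155.79, 155.79], [-60.16, 107.12], [-62.33, 73.08], [-114, 123.19], [-81.49, 82.49], [-180, 180]. Speed limits (degrees/s): [159.86, 159.86, 180, 180, 180, 180].

### API

Orientations are given as a 3x3 rotation matrix whose columns are the frame's x, y, z axes.
In Python, from plant import bot, vision gives the robot as it stands. The module is installed in compiled form; this text tells all that it offers.
- The arm moves only by the tool carry_out, never from a script. Its argument "moves" is one flat list of numbers, 5 for each row, row after row: the closure, from 0 (fully open) to 1 (shut), then the shift along the tool's x, y, z in mm, then the turn about the tool's z in rad. In form: [jaw, dx, dy, dz, twist, jaw, dx, dy, dz, twist, ...]. A call has 1 to 12 rows; each row is the pose to reach, as a shift and turn from the pose commanded when the call began, along the tool's axes at that moment; what a row does not reach only later rows make up. A row lasts 1/8 s, in which the tool goes at most 62.5 mm and 10.7 degrees, less where a joint would pass 70% of its speed; a pose out of reach is approached as far as the arm can. A call with a gripper value outside its range is refused whole. The fingers move at their own pace and stop on an object; "newtons" is the grip in N (left out, the last holds). Time passes only in rows, so rows that repeat a pose let the fingers close. It gives the time, the measured TCP pose, the force, the opening and the grip force at its end, in the units of the state.
- bot.state(): the state, without advancing time (a new reading comes with each control period).
- vision.camera(name): name is "scene" or "top"; returns the picture (400x640x3 uint8, red, green, blue); there is no depth.
- vision.camera_params(name): a dict with "camera_matrix" (3x3 intrinsics, pixels), "camera_from_world" (4x4, takes a point from world to camera coordinates). Camera axes: x right, y up, looking along -z (the intrinsics and any distortion apply to the point x, -y, -z); pixel columns grow to the right and rows downward; lengths in m; the calibration is good to about 2 mm. A picture is of the moment at which its call begins. camera_params takes no time and is no camera call.
- bot.job_done(): hands the job in; it is judged then, once.
The state is a dict: "time": time; "joints": joint angles; "dq": joint speeds; "effort": joint torques, N m; "position": TCP position; "tcp_rot": TCP orientation; "wrist_force": force on the tool from outside, world axes, zero at the start; "torque": the same for the moment, N m; "finger_gap": opening from 0.0 (shut) to 1.0 (fully open); "gripper_force": force on a finger pad.
Only numpy, scipy, OpenCV 4.12 (cv2) and the standard library are available. Lean on these libraries where they do the work, as an engineer would, in place of code of your own. Each camera call takes 0.05 s, during which the arm holds its last target. There are 200 camera calls.

### The job

First put the wooden offcut that lies on the cork drying board into the cardboard scrap box. Then take the wooden plaque off its easel and stand it upright on one of its long thin edges, fully on the board and standing free, so that both faces can dry. Leave everything else where it is.

Things in the scene. Friction and masses are not known exactly. Their poses are not given: they have to be found in the camera images.
- plaque: Flat panel of light wood, 150 x 100 x 20 mm, 0.2 kg, dark inlaid frame and copper disc on one face. Origin at its centre; y along the 150 mm, z along the 100 mm, x out of the decorated face. At the start z leans 40 degrees from vertical: one long edge on the easel's ledge, the upper 42 mm sticking out free, front and back, past the top of the easel's backrest.
- plaque_end_a (a point): Centre of the plaque's short side at y = -75 mm in its frame.
- plaque_end_b (a point): Centre of the plaque's short side at y = +75 mm in its frame.
- easel: Low fixed plywood easel, 130 mm wide (its y) and 105 mm deep, 75 mm high, on which the plaque leans. Its backrest rises towards its own -x (the robot's side), leaning 40 degrees from vertical. Origin on the bench under the middle of the ledge; at the start the plaque's centre is at about (-24, 0, 75) mm in this frame.
- board: Fixed cork drying board lying on the bench: 180 mm (its x) x 240 mm (its y), 15 mm thick. Origin at the centre of its underside, so its top is at z = 15 mm.
- offcut: Chunky dark wooden offcut lying on the board: 80 mm long (x), 36 mm wide (y), 30 mm high (z), with a step at one end (the last 24 mm towards +x only 16 mm high). Origin 15 mm above its underside, in the middle of the 80 x 36 mm outline. 0.06 kg.
- scrap_box: Fixed open cardboard scrap box, 160 x 160 mm outside, 70 mm high, walls and floor 5 mm thick. Origin at the centre of its underside.
- carton: Bystander, leave alone: flat kraft cardboard carton lying down, 130 x 100 x 28 mm. Origin on its underside.
- slab: Bystander, leave alone: light wooden disc lying flat, 110 across, 20 mm high. Origin on its underside.
- jar: Bystander, leave alone: amber jar with brass lid, 66 across, 85 mm high. Origin on its underside.
- driver: Bystander, leave alone: screwdriver with a blue handle, lying. Origin on its underside.
- mallet: Bystander, leave alone: hammer, lying. Origin on its underside.
- dish: Bystander, leave alone: terracotta bowl, 110 across, 40 mm high. Origin on its underside.
Mind the look-alikes: they are no part of the job. Leave any turquoise or yellow look-alike of the plaque alone. Of the things that look like the offcut, the smallest one is meant.

How it is judged:
By the outcome, as a careful person would: the job done as asked, in the order asked, and still so for the second after the job is handed in, with the robot touching nothing.
It also fails if it takes over 48 s, if anything falls off the work surface, if the arm or the gripper's body presses on something with over 40 N, if the wrist force passes 120 N, or if a joint passes its speed limit or range.

## Working session

There is one attempt and no reset: what is moved stays moved. The work goes in short steps, Python scripts to look and compute and a tool call to move; the robot and the scene stay as the last step left them, time stands still between calls to the robot, and variables do not carry over. Pictures are saved under pics/ and viewed, at most 12 in all, crops included, and the job is handed in when it is done.

Besides the shell and the picture viewer there is one more tool, called after "Emit:" as a command line: name --argument value ..., lists and objects as JSON in quotes. carry_out: Moves the arm, as the interface text tells. Its arguments: {"type":"object","properties":{"moves":{"type":"array","items":{"type":"number"}},"newtons":{"type":"number"}},"required":["moves"]}

```bash
mkdir -p pics; python3 - <<'E'
from plant import bot, vision
import cv2
for n in("scene","top"):
    im=vision.camera(n); cv2.imwrite(f"pics/{n}0.png",im[:,:,::-1])
    p=vision.camera_params(n); print(n,p["camera_matrix"],p["camera_from_world"],[k for k in p])
s=bot.state(); print(s)
E
```

```text
scene [[451.95161068   0.         313.60959568]
 [  0.         451.95161068 211.12725892]
 [  0.           0.           1.        ]] [[ 0.78380701  0.62065903  0.02071088 -0.42851006]
 [-0.3647631   0.43314216  0.82421827  0.13000019]
 [ 0.50258775 -0.65358262  0.56589337 -1.66899883]
 [ 0.          0.          0.          1.        ]] ['camera_matrix', 'camera_from_world']
top [[377.06014951   0.         317.67154829]
 [  0.         377.06014951 194.75084627]
 [  0.           0.           1.        ]] [[ 4.14839125e-03 -9.99847447e-01 -1.69668621e-02  1.50652248e-02]
 [ 9.84676681e-01  1.12620840e-03  1.74386255e-01 -5.46364565e-01]
 [-1.74340543e-01 -1.74302959e-02  9.84531137e-01 -1.20645958e+00]
 [ 0.00000000e+00  0.00000000e+00  0.00000000e+00  1.00000000e+00]] ['camera_matrix', 'camera_from_world']
{'time': 0.1, 'joints': array([-7.45420076e+01,  1.38283841e+01,  2.21356933e-01,  7.65014271e+01,
        2.92277923e-04,  9.00012898e+01]), 'dq': array([-0.00142911, -0.09600732,  0.21830693, -0.04077217,  0.02314932,
       -0.05167064]), 'effort': array([-8.55496874e-04, -3.73137510e+01,  2.53009897e+01,  1.08452651e-02,
        1.49816441e-05,  5.69666682e-06]), 'position': array([ 0.13311696, -0.48136865,  0.23049709]), 'tcp_rot': array([[ 9.63832128e-01,  2.66509623e-01, -4.99596872e-04],
       [ 2.66510092e-01, -9.63830399e-01,  1.82576988e-03],
       [ 5.05859075e-06, -1.89288328e-03, -9.99998208e-01]]), 'wrist_force': array([ 0.50926876, -0.12190497,  0.09666602]), 'torque': array([-0.0009013 ,  0.03398848,  0.03387942]), 'gripper_force': 0.0, 'finger_gap': 0.9981322530568129}
```

View pics/scene0.png

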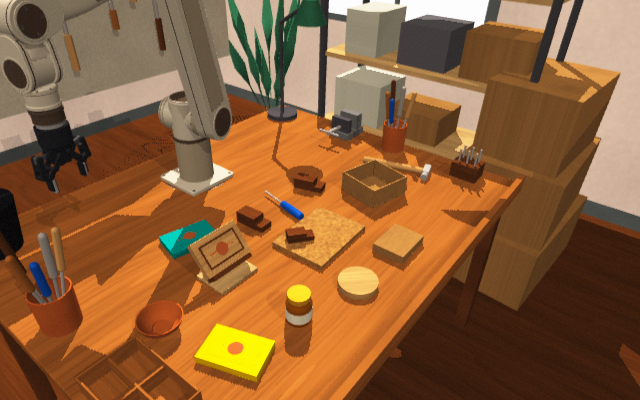

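View pics/top0.png

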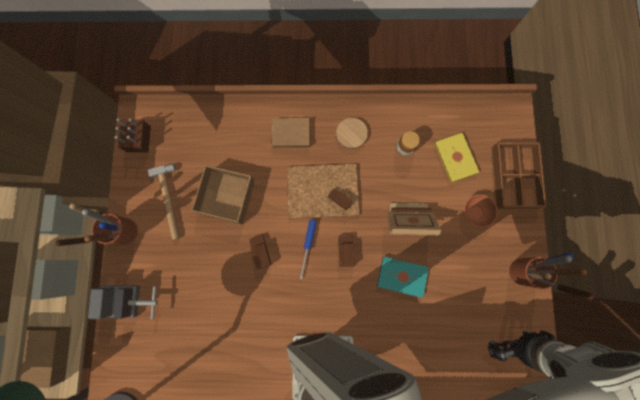

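Scene view: the plaque is on its easel at (220,250). Offcut look-alikes are on the board at (299,235), and on the bench at (252,219) and (307,178). In the top view they are at (342,198), (347,250) and (260,250). The one on the board fits, since it is on the cork and looks smallest. I'll confirm this in one enlarged crop.

```bash
cat > h.py <<'E'
import numpy as np, cv2
from plant import bot, vision
def par(n):
    p=vision.camera_params(n); return p["camera_matrix"],p["camera_from_world"]
F=np.diag([1,-1,-1.])
def proj(n,P):
    K,T=par(n); c=(np.atleast_2d(P)@T[:3,:3].T+T[:3,3])@F; q=c@K.T; return q[:,:2]/q[:,2:]
def ray(n,uv):
    K,T=par(n); d=F@np.linalg.solve(K,[*uv,1]); R=T[:3,:3]; o=-R.T@T[:3,3]; d=R.T@d; return o,d/np.linalg.norm(d)
def plane(n,uv,z):
    o,d=ray(n,uv); return o+d*(z-o[2])/d[2]
def tri(us,ut):
    o1,d1=ray("scene",us);o2,d2=ray("top",ut)
    a=np.linalg.lstsq(np.c_[d1,-d2],o2-o1,rcond=None)[0]
    p,q=o1+a[0]*d1,o2+a[1]*d2; return (p+q)/2,np.linalg.norm(p-q)
E
python3 - <<'E'
import cv2,numpy as np
s=cv2.imread("pics/scene0.png");t=cv2.imread("pics/top0.png")
a=cv2.resize(s[160:300,150:370],None,fx=3.6,fy=3.6,interpolation=cv2.INTER_CUBIC)
cv2.imwrite("pics/c1.png",a[:600])
b=cv2.convertScaleAbs(cv2.resize(t[150:290,235:445],None,fx=3.8,fy=3.8,interpolation=cv2.INTER_CUBIC),alpha=1.5)
cv2.imwrite("pics/c2.png",b[:600])
E
```

```text
(no output)
```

View pics/c1.png

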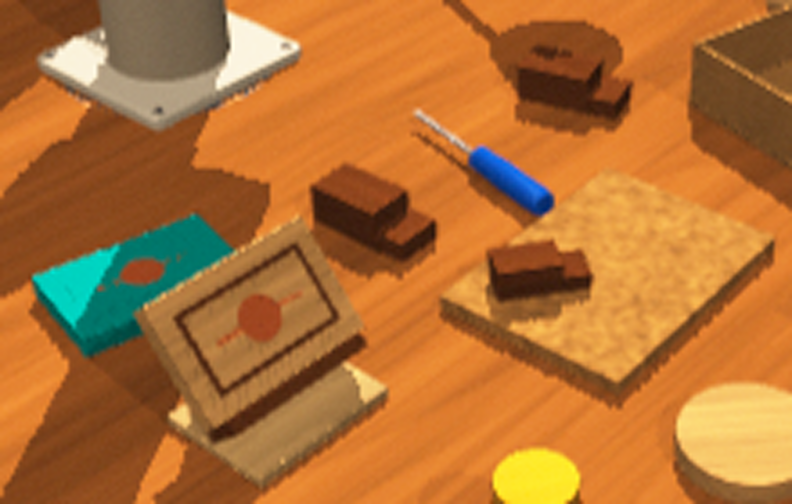

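View pics/c2.png

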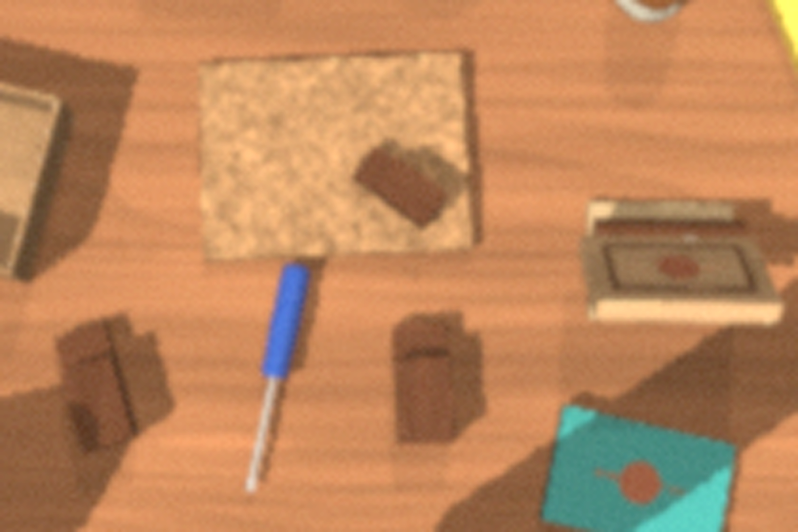

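The crop confirms it. The board piece, c1 (540,270) / c2 (405,185), is clearly smaller than the two bench pieces, and its step points up-left in the top view. Next I'll measure.

```bash
python3 - <<'E'
from h import *
np.set_printoptions(precision=4,suppress=True)
S=lambda x,y:((x+.5)/3.6-.5+150,(y+.5)/3.6-.5+160)
T=lambda x,y:((x+.5)/3.8-.5+235,(y+.5)/3.8-.5+150)
for a,b in [((138,313),(778,300)),((300,222),(597,302)),((366,335),(585,238)),((212,428),(768,236))]: print("plq",*tri(S(*a),T(*b)))
print("disc",*tri(S(260,316),T(678,266)))
B=[plane("top",T(*p),.015)[:2] for p in[(200,62),(466,52),(474,246),(207,260)]];print("board",B,np.mean(B,0))
B=[plane("scene",S(*p),.015)[:2] for p in[(605,170),(775,243),(616,390),(442,305)]];print("boardS",B,np.mean(B,0))
# colour masks
t=cv2.imread("pics/top0.png");hsv=cv2.cvtColor(t,cv2.COLOR_BGR2HSV)
g=t[185:212,325:360].astype(int)
m=np.zeros(t.shape[:2],np.uint8); m[183:214,320:360]=((t[183:214,320:360,2]<100)&(t[183:214,320:360,2]>1.5*t[183:214,320:360,1])).astype(np.uint8)
r=cv2.minAreaRect(cv2.findNonZero(m));print("offcut rect px",r,m.sum())
c=cv2.boxPoints(r);print([plane("top",q,.04)[:2] for q in c],plane("top",r[0],.04))
for z,ps in((.045,[(487,255),(555,242),(565,265),(497,275)]),(.031,[(583,252),(591,272)]),(.015,[(500,299)])):
  print("offS",z,[plane("scene",S(*p),z)[:2] for p in ps])
print("offT",[plane("top",T(*p),.045)[:2] for p in[(427,227),(450,190)]],[plane("top",T(*p),.031)[:2] for p in[(355,176),(382,142)]])
# box rim
print("box",[plane("top",p,.07)[:2] for p in[(203,168),(253,177),(241,222),(194,210)]])
# heights
print(proj("top",[[.35,0,.0]]))
E
```

```text
plq [ 0.4272 -0.3636  0.1125] 0.006752634536301593
plq [ 0.4278 -0.2143  0.11  ] 0.0010893569551655821
plq [ 0.4921 -0.2173  0.0334] 0.006216486335111676
plq [ 0.4929 -0.3717  0.0474] 0.00818948779516488
disc [ 0.4606 -0.2883  0.0804] 0.0008099053887119592
board [array([0.6535, 0.123 ]), array([ 0.6629, -0.1195]), array([ 0.485 , -0.1241]), array([0.472 , 0.1135])] [ 0.5684 -0.0018]
boardS [array([0.4788, 0.107 ]), array([0.6602, 0.1126]), array([ 0.6702, -0.1249]), array([ 0.4983, -0.1336])] [ 0.5769 -0.0097]
offcut rect px ((345.9551696777344, 197.2620849609375), (20.7607421875, 32.60810470581055), 74.93151092529297) 222
[array([ 0.5589, -0.0163]), array([ 0.588 , -0.1221]), array([ 0.5199, -0.139 ]), array([ 0.4913, -0.0342])] [ 0.5394 -0.0779  0.04  ]
offS 0.045 [array([ 0.5083, -0.0891]), array([ 0.5396, -0.0396]), array([ 0.5657, -0.0586]), array([ 0.5322, -0.104 ])]
offS 0.031 [array([ 0.5545, -0.0207]), array([ 0.5766, -0.0379])]
offS 0.015 [array([ 0.5293, -0.0975])]
offT [array([ 0.4979, -0.0807]), array([ 0.5305, -0.1011])] [array([ 0.5453, -0.0182]), array([ 0.5761, -0.0422])]
box [array([0.6324, 0.3982]), array([0.6018, 0.2302]), array([0.4526, 0.2641]), array([0.4915, 0.4196])]
[[322.5852 254.7625]]
```

```bash
cat >> h.py <<'E'
def go(p,yawdir=None,s=None):
    """tool-axis shift (mm) and twist (rad) from here to world p, with tool y along +-yawdir (deg)"""
    s=s or bot.state(); R=s["tcp_rot"]; d=R.T@(np.array(p)-s["position"])*1000
    tw=0
    if yawdir is not None:
        a=np.degrees(np.arctan2(R[1,1],R[0,1])); e=(yawdir-a+90)%180-90; tw=-np.radians(e)
    return np.round(d,1),np.round(tw,3)
E
python3 - <<'E'
from h import *
print(go([.533,-.072,.13],-36))
print(go([.533,-.072,.017],-36))
E
```

```text
(array([ 494.5, -287.8,  101. ]), np.float64(-0.673))
(array([ 494.5, -287.6,  214. ]), np.float64(-0.673))
```

Emit:
carry_out --moves '[0,240,-140,0,-0.3,0,240,-140,0,-0.3,0,240,-140,0,-0.3,0,240,-140,0,-0.3,0,240,-140,0,-0.3,0,494,-288,100,-0.67,0,494,-288,100,-0.67,0,494,-288,100,-0.67,0,494,-288,100,-0.67,0,494,-288,100,-0.67,0,494,-288,100,-0.67,0,494,-288,100,-0.67]'

```text
time: 1.6
position: [0.5319, -0.0726, 0.1307]
tcp_rot: [[0.589, 0.808, -0.002], [0.808, -0.589, -0.0], [-0.001, -0.002, -1.0]]
wrist_force: [0.5, -1.1, -0.2]
finger_gap: 0.998
gripper_force: 0.0
```

```bash
python3 - <<'E'
from h import *
a=vision.camera("scene");b=vision.camera("top")
s=bot.state();print(s["time"],s["position"],s["tcp_rot"],s["joints"])
cv2.imwrite("pics/s1.png",a[:,:,::-1]);cv2.imwrite("pics/t1.png",b[:,:,::-1])
A=cv2.resize(a[190:290,235:385,::-1],(600,400),interpolation=cv2.INTER_CUBIC)
cv2.imwrite("pics/c3.png",A)
print(proj("scene",s["position"]),go([.533,-.072,.017],-36))
E
```

```text
1.7 [ 0.53196946 -0.07363155  0.13170594] [[ 5.91187427e-01  8.06534205e-01 -3.87704973e-05]
 [ 8.06534173e-01 -5.91187415e-01 -2.61383031e-04]
 [-2.33734986e-04  1.23256631e-04 -9.99999965e-01]] [-7.87186081e+00  2.15364607e+01 -4.23247090e+00  6.42312178e+01
 -1.51392589e-02  1.18369457e+02]
[[294.34360092 206.66814676]] (array([ 2.000e+00, -1.000e-01,  1.147e+02]), np.float64(-0.004))
```

View pics/c3.png

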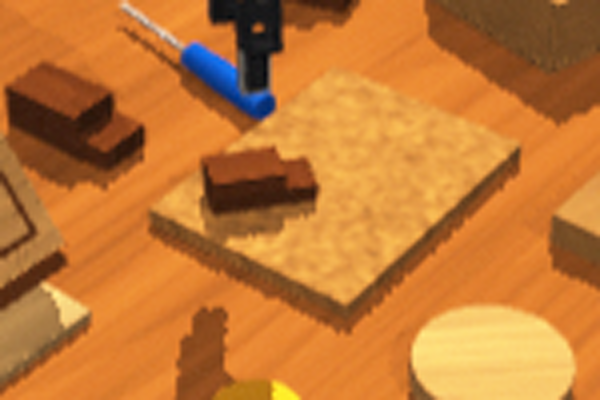

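The crop shows the gripper above the board, with the near fingertip at c3 (255,90). The offcut spans (202–317, 147–214). I'll check the estimate against both views.

```bash
python3 - <<'E'
from h import *
np.set_printoptions(precision=1,suppress=True)
s=bot.state();R=s["tcp_rot"];p=s["position"]
c3=lambda P:(proj("scene",P)-[235,190]+.5)*4-.5
print("tips",c3([p+R@[0,.05,-.013],p-R@[0,.05,.013]]))
a=np.radians(54);c=np.array([.540,-.062]);u=np.array([np.cos(a),np.sin(a)]);v=np.array([-u[1],u[0]])
L=[(-40,18,45),(16,18,45),(16,-18,45),(-40,-18,45),(-40,-18,15),(40,18,31),(40,-18,31),(40,-18,15)]
P=np.array([[*(c+u*x/1e3+v*y/1e3),z/1e3] for x,y,z in L])
print("scene c3",c3(P));print("top c2",(proj("top",P)-[235,150]+.5)*3.8-.5)
t=cv2.imread("pics/scene0.png").astype(int)
E
```

```text
tips [[255.8  92.1]
 [222.9  15.9]]
scene c3 [[199.4 156.7]
 [272.7 145.8]
 [285.1 174.2]
 [210.3 185.6]
 [210.8 218.1]
 [303.4 156.2]
 [316.3 184.5]
 [315.9 201.6]]
top c2 [[430.5 222.4]
 [378.3 185.1]
 [402.3 152.4]
 [454.4 189.4]
 [451.8 194.9]
 [356.  172. ]
 [379.7 139.8]
 [379.2 143.3]]
```

The model agrees to about 1 px in both views. Now I'll descend and grip.

Emit:
carry_out --moves '[0,2,0,60,0,0,2,0,95,0,0,2,0,114,0,0,2,0,114,0,0.5,2,0,114,0,1,2,0,114,0,1,2,0,114,0,1,2,0,114,0,1,2,0,114,0,1,2,0,114,0,1,2,0,114,0]' --newtons 40

```text
time: 3.08
position: [0.5347, -0.0712, 0.0187]
tcp_rot: [[0.59, 0.807, 0.002], [0.807, -0.59, -0.001], [0.001, 0.002, -1.0]]
wrist_force: [-0.7, -0.1, 6.6]
finger_gap: 0.413
gripper_force: 41.4
```

Emit:
carry_out --moves '[1,0,0,-60,0,1,0,0,-120,0,1,0,0,-140,0,1,0,0,-140,0]'

```text
time: 3.58
position: [0.5353, -0.0711, 0.1594]
tcp_rot: [[0.59, 0.808, 0.005], [0.808, -0.59, -0.001], [0.002, 0.004, -1.0]]
wrist_force: [0.4, -0.2, -1.7]
finger_gap: 0.414
gripper_force: 40.5
```

```bash
python3 - <<'E'
from h import *
s=bot.state();print(s["position"],s["finger_gap"],s["gripper_force"])
print(go([.545,.328,.16],-12),go([.545,.328,.16],78),go([.545,.328,.065],78))
# box rim from top image
m=[(203,168),(253,177),(241,222),(194,210)]
b=[plane("top",p,.07)[:2] for p in m]; print([np.degrees(np.arctan2(*(b[(i+1)%4]-b[i])[::-1])) for i in range(4)])
print(proj("scene",[[.545,.328,.07]]))
E
```

```text
[ 0.53529105 -0.0711363   0.15939795] 0.41387837426490226 40.54634392261505
(array([ 328. , -227.6,   -0.8]), np.float64(-0.421)) (array([ 328. , -227.6,   -0.8]), np.float64(1.149)) (array([ 327.8, -228. ,   94.2]), np.float64(1.149))
[np.float64(-100.33162899902194), np.float64(167.20861955671822), np.float64(75.95610818421484), np.float64(-8.643668592706138)]
[[372.25104022 173.42164578]]
```

Emit:
carry_out --moves '[1,322,-228,0,-0.42,1,322,-228,0,-0.42,1,322,-228,0,-0.42,1,322,-228,0,-0.42,1,322,-228,0,-0.42,1,322,-228,0,-0.42,1,322,-228,0,-0.42,1,322,-228,0,-0.42,1,322,-228,0,-0.42]'

```text
time: 4.7
position: [0.5393, 0.3217, 0.1561]
tcp_rot: [[0.211, 0.978, -0.002], [0.978, -0.211, -0.002], [-0.002, -0.002, -1.0]]
wrist_force: [0.4, -0.0, -0.4]
finger_gap: 0.413
gripper_force: 40.5
```

```bash
python3 - <<'E'
from h import *
a=vision.camera("scene");s=bot.state();print(s["position"],s["tcp_rot"][:,1],s["joints"])
A=cv2.resize(a[120:220,310:440,::-1],(650,500),interpolation=cv2.INTER_CUBIC)
P=s["position"];print((proj("scene",[P,[*P[:2],.07],[*P[:2],.005]])-[310,120])*5)
cv2.imwrite("pics/c4.png",A)
E
```

```text
[0.53960618 0.32146771 0.15665621] [ 0.9773731  -0.21152016 -0.00102353] [ 3.07968791e+01  3.06292033e+01  1.41098616e+01  7.35854044e+01
 -2.63187580e-02  1.33008316e+02]
[[311.37074934 155.87521711]
 [299.61295551 268.16285364]
 [291.26510813 347.88529706]]
```

View pics/c4.png

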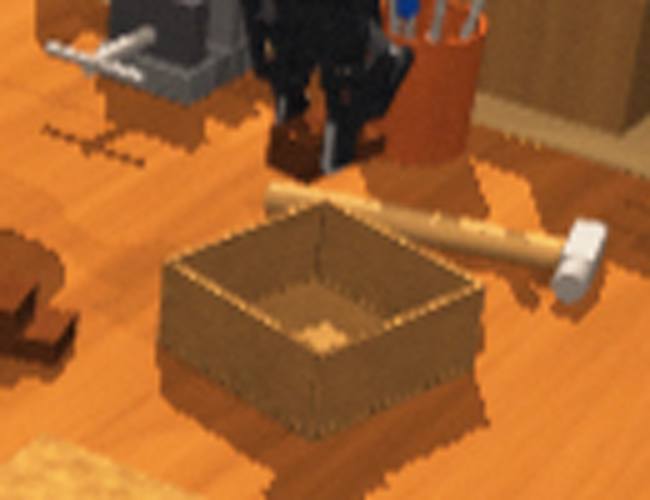

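The crop shows the box rim corners at c4 (163,263), (325,205), (483,288) and (320,355). I'll correct to their centre.

```bash
python3 - <<'E'
from h import *
b=np.array([plane("scene",(np.array(p)/5+[310,120]),.07) for p in[(163,263),(325,205),(483,288),(320,355)]]);c=b.mean(0);print(b,c)
print(go([c[0]+.003,c[1]-.008,.07]))
E
```

```text
[[0.46301817 0.26563674 0.07      ]
 [0.50364617 0.41220143 0.07      ]
 [0.65079657 0.38033938 0.07      ]
 [0.611522   0.23324978 0.07      ]] [0.55724573 0.32285683 0.07      ]
(array([-2. , 21.7, 86.6]), np.int64(0))
```

Emit:
carry_out --moves '[1,-6,20,0,0,1,-6,20,60,0,1,-6,20,110,0,1,-6,20,110,0,1,-6,20,110,0,0.4,-6,20,110,0,0.3,-6,20,110,0,0.3,-6,20,110,0,0.3,-6,20,110,0,0.3,-6,20,50,0,0.3,-6,20,-20,0,0.3,-6,20,-20,0]'

```text
time: 6.25
position: [0.5609, 0.3152, 0.184]
tcp_rot: [[0.209, 0.978, 0.01], [0.978, -0.209, 0.006], [0.008, 0.009, -1.0]]
wrist_force: [-0.1, -0.0, -0.3]
finger_gap: 0.703
gripper_force: 0.0
```

```bash
python3 - <<'E'
from h import *
np.set_printoptions(precision=4,suppress=True)
a=vision.camera("scene");b=vision.camera("top");s=bot.state();print(s["time"],s["position"],s["tcp_rot"][:,1],s["finger_gap"])
A=cv2.resize(a[150:210,330:430,::-1],(400,240),interpolation=cv2.INTER_CUBIC)
B=cv2.resize(a[210:300,180:270,::-1],(400,400),interpolation=cv2.INTER_CUBIC)
C=cv2.resize(cv2.convertScaleAbs(b[195:245,380:450,::-1],alpha=1.5),(392,280),interpolation=cv2.INTER_CUBIC)
o=np.zeros((540,800,3),np.uint8);o[:240,:400]=A;o[:400,400:]=B;o[250:530,:392]=C
cv2.imwrite("pics/c5.png",o)
# plaque model vs image
E
```

```text
6.35 [0.5588 0.314  0.1792] [ 0.9779 -0.2093  0.0029] 0.6994305382105543
```

View pics/c5.png

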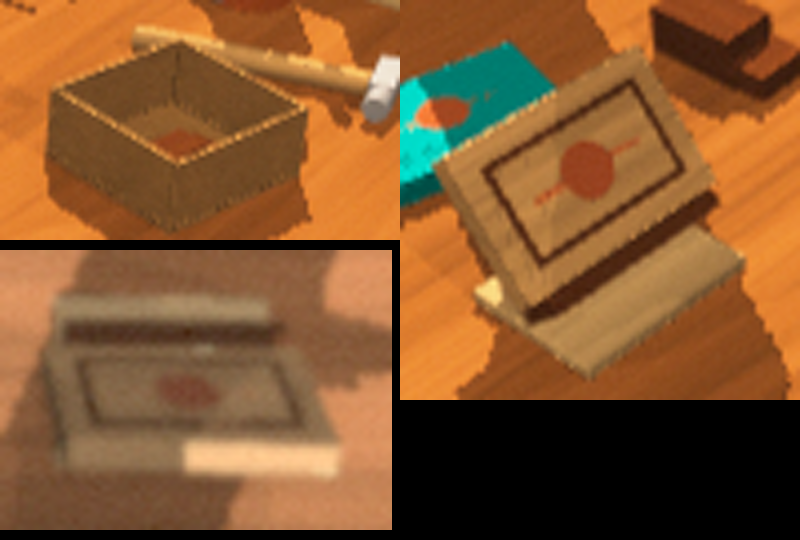

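The offcut lies in the box (dark red in the near corner at (180,145)). The plaque face corners are at panel (437,165), (643,48), (718,192) and (530,310). I'll fit the plaque pose by casting at the known heights.

```bash
python3 - <<'E'
from h import *
np.set_printoptions(precision=4,suppress=True)
S=lambda x,y:((x-400+.5)/4.444-.5+180,(y+.5)/4.444-.5+210)
T=lambda x,y:((x+.5)/5.6-.5+380,(y-250+.5)/5.6-.5+195)
for l,a,z in(("top front S",[(437,165),(643,48)],.1197),("bot front S",[(530,310),(718,192)],.0431),("disc",[(587,170)],.0814),):
  print(l,[plane("scene",S(*p),z)[:2] for p in a])
for l,a,z in(("top front T",[(330,440),(62,437)],.1197),("top back T",[(338,473),(65,470)],.1069),("bot front T",[(297,350),(50,350)],.0431),("disc",[(188,390)],.0814),):
  print(l,[plane("top",T(*p),z)[:2] for p in a])
E
```

```text
top front S [array([ 0.4326, -0.3712]), array([ 0.4384, -0.2175])]
bot front S [array([ 0.4952, -0.3678]), array([ 0.5031, -0.2237])]
disc [array([ 0.463 , -0.2904])]
top front T [array([ 0.4288, -0.3561]), array([ 0.4301, -0.2097])]
top back T [array([ 0.4117, -0.3634]), array([ 0.4129, -0.2131])]
bot front T [array([ 0.4884, -0.3626]), array([ 0.4881, -0.2177])]
disc [array([ 0.4604, -0.2887])]
```

```bash
python3 - <<'E'
from h import *
print(go([.434,-.289,.19],-1.5))
E
```

```text
(array([-615.7,    4.2,  -12.3]), np.float64(-0.185))
```

Emit:
carry_out --moves '[0.3,-616,4,-12,-0.185,0.3,-616,4,-12,-0.185,0.3,-616,4,-12,-0.185,0.3,-616,4,-12,-0.185,0.3,-616,4,-12,-0.185,0.3,-616,4,-12,-0.185,0.3,-616,4,-12,-0.185,0.3,-616,4,-12,-0.185,0.3,-616,4,-12,-0.185,0.3,-616,4,-12,-0.185,0.3,-616,4,-12,-0.185,0.3,-616,4,-12,-0.185]'

```text
time: 7.85
position: [0.4318, -0.2889, 0.1874]
tcp_rot: [[0.027, 1.0, -0.003], [1.0, -0.027, 0.003], [0.003, -0.003, -1.0]]
wrist_force: [0.2, 0.2, -0.7]
finger_gap: 0.7
gripper_force: 0.0
```

```bash
python3 - <<'E'
from h import *
s=bot.state();print(s["position"],s["tcp_rot"][:,1],s["joints"],s["finger_gap"])
print(go([.434,-.289,.12],-1.5,s),go([.434,-.289,.086],-1.5,s))
E
```

```text
[ 0.43175378 -0.28891069  0.18739052] [ 0.99964093 -0.0265957  -0.00326838] [-3.38046630e+01  1.74839667e+01 -1.37155664e+00  7.13832330e+01
  2.73190901e-02  5.77195356e+01] 0.7003974181528472
(array([-0.2,  2.5, 67.4]), np.float64(-0.0)) (array([ -0.3,   2.6, 101.4]), np.float64(-0.0))
```

Emit:
carry_out --moves '[0.3,0,2,40,0,0.3,0,2,66,0,0.3,0,2,66,0]'

```text
time: 8.22
position: [0.4333, -0.2867, 0.1207]
tcp_rot: [[0.023, 1.0, -0.006], [1.0, -0.023, 0.004], [0.004, -0.006, -1.0]]
wrist_force: [-0.8, 0.4, -0.5]
finger_gap: 0.698
gripper_force: 0.0
```

```bash
python3 - <<'E'
from h import *
np.set_printoptions(precision=1,suppress=True)
a=vision.camera("scene");b=vision.camera("top")
s=bot.state();print(s["position"]*1000)
B=cv2.resize(a[200:290,170:270,::-1],(600,540),interpolation=cv2.INTER_CUBIC)
cv2.imwrite("pics/c6.png",B)
p=s["position"];R=s["tcp_rot"]
q=lambda P:(proj("scene",P)-[170,200]+.5)*6-.5
print("tips front/back",q([p+R@[x,y,-.006] for y in(.030,-.030) for x in(-.011,.011)]))
y=np.array([.026,1,0]);e=np.array([.479,-.290,0])
print("topfront a,b; topback b; bot front",q([e+[-.0485,0,.1197]-y*.075,e+[-.0485,0,.1197]+y*.075,e+[-.0638,0,.1069]+y*.075,e+[.0158,0,.0431]-y*.075,e+[.0158,0,.0431]+y*.075]))
E
```

```text
[ 435.3 -288.7  123.6]
tips front/back [[287.8 215.7]
 [327.  192.5]
 [198.2 160.9]
 [237.5 138.9]]
topfront a,b; topback b; bot front [[115.7 272. ]
 [383.2 117.7]
 [362.5 127.8]
 [237.1 472.7]
 [493.  304.5]]
```

View pics/c6.png

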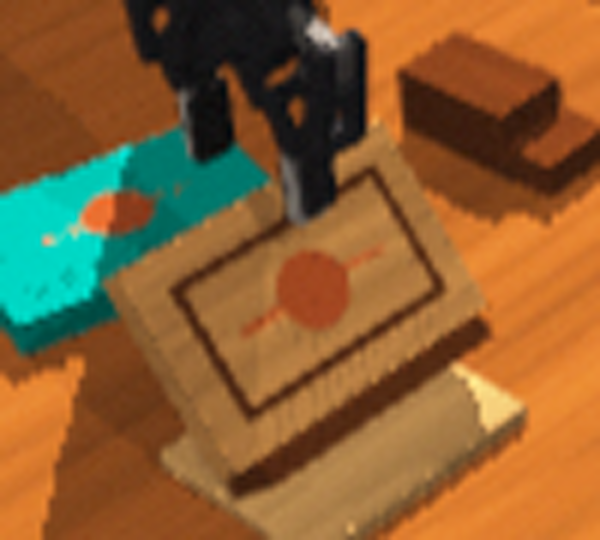

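The fingers straddle the free top strip, with the front tip at (308,215) over the face. The plaque corners agree with the estimate to about 2 px. Next I descend and swing the plaque upright with the rear finger, narrowing the jaws as it goes.

Emit:
carry_out --moves '[0.3,0,0,20,0,0.3,0,0,35,0,0.3,0,0,35,0,0.35,0,8,34,0,0.41,0,17,32,0,0.41,0,17,32,0,0.45,0,23,30,0,0.48,0,29,28,0,0.48,0,29,28,0,0.53,0,35,25,0,0.58,0,41,22,0,0.58,0,41,22,0]' --newtons 40

```text
time: 9.82
position: [0.4775, -0.291, 0.1015]
tcp_rot: [[0.025, 1.0, 0.001], [1.0, -0.025, -0.001], [-0.001, 0.001, -1.0]]
wrist_force: [-0.9, -0.2, -0.1]
finger_gap: 0.415
gripper_force: 0.2
```

```bash
python3 - <<'E'
from h import *
np.set_printoptions(precision=1,suppress=True)
a=vision.camera("scene");b=vision.camera("top")
s=bot.state();print(s["position"]*1000,s["wrist_force"],s["finger_gap"],s["gripper_force"])
B=cv2.resize(a[200:290,170:270,::-1],(600,540),interpolation=cv2.INTER_CUBIC)
cv2.imwrite("pics/c7.png",B)
E
```

```text
[ 476.3 -290.7  101. ] [-1.1 -0.4  0.3] 0.4171514276042891 0.20415681108715944
```

View pics/c7.png

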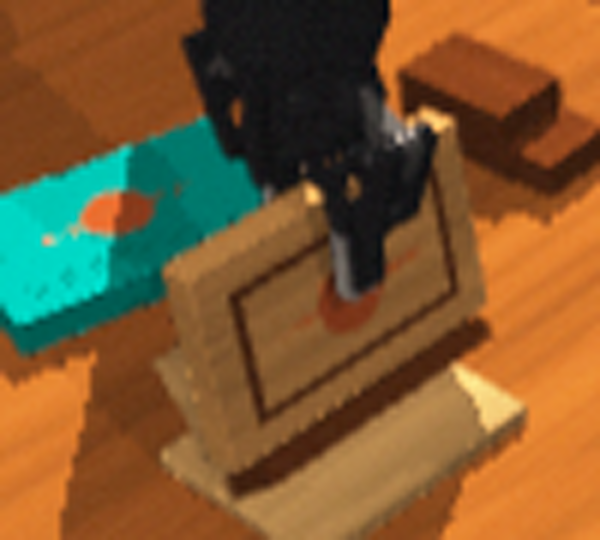

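The plaque now stands about 10° from vertical, pivoting on the ledge, with the front fingertip near the disc at (355,290). Now I finish the swing and clamp.

Emit:
carry_out --moves '[0.65,0,5,-3,0,0.7,0,8,-5,0,0.8,0,9,-6,0,1,0,9,-6,0,1,0,9,-6,0,1,0,9,-6,0,1,0,9,-6,0,1,0,9,-6,0]' --newtons 50

```text
time: 10.92
position: [0.4842, -0.2911, 0.1071]
tcp_rot: [[0.026, 1.0, -0.001], [1.0, -0.026, 0.0], [0.0, -0.001, -1.0]]
wrist_force: [-6.0, -0.5, 1.3]
finger_gap: 0.227
gripper_force: 49.8
```

Emit:
carry_out --moves '[1,0,0,-20,0,1,0,0,-50,0,1,0,0,-80,0,1,0,0,-100,0,1,0,0,-100,0,1,0,0,-100,0]'

```text
time: 11.68
position: [0.4851, -0.2908, 0.2063]
tcp_rot: [[0.026, 1.0, 0.0], [1.0, -0.026, 0.001], [0.001, 0.0, -1.0]]
wrist_force: [-1.3, 0.4, -2.9]
finger_gap: 0.23
gripper_force: 49.5
```

```bash
python3 - <<'E'
from h import *
np.set_printoptions(precision=1,suppress=True)
a=vision.camera("scene")
s=bot.state();print(s["position"]*1000,s["wrist_force"],s["torque"],s["finger_gap"],s["gripper_force"])
B=cv2.resize(a[170:290,170:270,::-1],(500,600),interpolation=cv2.INTER_CUBIC)
cv2.imwrite("pics/c8.png",B)
p=s["position"];R=s["tcp_rot"]
q=lambda P:(proj("scene",P)-[170,170]+.5)*5-.5
for z in(.036,-.064):print(z,q([p+R@[x,.010,0]+[0,0,z] for x in(-.075,.075)]))
print(go([.570,-.004,.2],-1.5))
E
```

```text
[ 484.7 -290.7  205.9] [ 0.1 -0.2 -2.5] [ 0. -0. -0.] 0.22574805612385418 49.48642909526825
0.036 [[148.6 227. ]
 [386.9  99.2]]
-0.064 [[173.7 395. ]
 [398.8 259.8]]
(array([288.8,  77.8,   6.2]), np.float64(0.0))
```

View pics/c8.png

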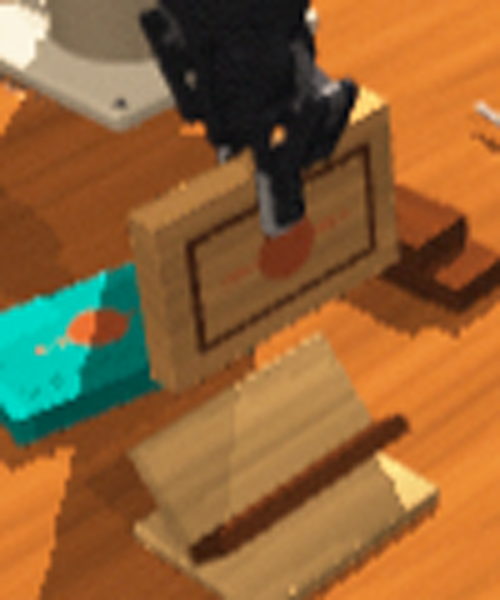

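The plaque is held vertical, and the face corners match the model with its bottom about 63 mm below the TCP. Now I carry it over the board centre.

Emit:
carry_out --moves '[1,60,16,0,0,1,120,32,0,0,1,180,48,0,0,1,240,65,0,0,1,275,75,0,0,1,289,78,0,0,1,289,78,0,0,1,289,78,40,0,1,289,78,80,0,1,289,78,105,0,1,289,78,114,0,1,289,78,114,0]'

```text
time: 13.22
position: [0.57, -0.0054, 0.0932]
tcp_rot: [[0.028, 1.0, -0.001], [1.0, -0.028, -0.0], [-0.0, -0.001, -1.0]]
wrist_force: [-0.0, -0.1, -2.7]
finger_gap: 0.228
gripper_force: 49.3
```

```bash
python3 - <<'E'
from h import *
np.set_printoptions(precision=1,suppress=True)
a=vision.camera("scene")
s=bot.state();print(s["position"]*1000,s["wrist_force"],s["torque"],s["finger_gap"],s["gripper_force"])
E
```

```text
[570.9  -5.1  94.1] [-0.2 -0.  -1.5] [-0. -0.  0.] 0.22878253604804658 49.284297823905945
```

Now I lower in small steps and watch the force.

Emit:
carry_out --moves '[1,0,0,5,0,1,0,0,9,0,1,0,0,12,0,1,0,0,12,0]'

```text
time: 13.78
position: [0.5701, -0.0041, 0.081]
tcp_rot: [[0.026, 1.0, -0.001], [1.0, -0.026, 0.0], [-0.0, -0.001, -1.0]]
wrist_force: [0.3, -0.1, -2.4]
finger_gap: 0.222
gripper_force: 49.3
```

Emit:
carry_out --moves '[1,0,0,1.5,0,1,0,0,1.5,0,1,0,0,3,0,1,0,0,3,0]'

```text
time: 14.28
position: [0.5706, -0.0044, 0.0798]
tcp_rot: [[0.026, 1.0, 0.001], [1.0, -0.026, 0.0], [0.0, 0.001, -1.0]]
wrist_force: [-2.4, -1.6, 6.4]
finger_gap: 0.229
gripper_force: 50.7
```

Contact at 6 N. I'll release gently and rise.

Emit:
carry_out --moves '[0.7,0,0,2,0,0.65,0,0,2,0,0.5,0,0,2,0,0.3,0,0,2,0,0.3,0,0,2,0,0.3,0,0,-10,0,0.3,0,0,-50,0,0.3,0,0,-110,0,0.3,0,0,-150,0,0.3,0,0,-150,0,0.3,0,0,-150,0]'

```text
time: 15.65
position: [0.5701, -0.0043, 0.2285]
tcp_rot: [[0.026, 1.0, 0.0], [1.0, -0.026, -0.0], [-0.0, 0.0, -1.0]]
wrist_force: [0.4, 0.4, 0.0]
finger_gap: 0.699
gripper_force: 0.0
```

```bash
python3 - <<'E'
from h import *
a=vision.camera("scene");b=vision.camera("top");s=bot.state();print(s["time"],s["position"],s["wrist_force"])
cv2.imwrite("pics/c9.png",np.vstack([a[120:330,160:480,::-1],cv2.convertScaleAbs(b[110:300,160:480,::-1],alpha=1.4)]))
E
```

```text
15.75 [ 0.5694146  -0.0042405   0.22694559] [0.27910663 0.27031854 0.19649837]
```

View pics/c9.png

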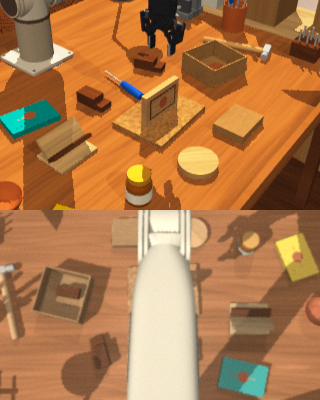

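The plaque stands upright and free on the board, at about (160,105). The offcut is in the box, at (70,292) in the top panel, and the arm is clear, so I'm handing the job in.

```bash
python3 -c "
from plant import bot
print(bot.job_done())"
```

```text
the job is handed in; nothing more can be done
None
```

The offcut is in the scrap box, the plaque stands upright and free on the cork board, and the job was handed in at about 15.8 s; the hand-in call did not return a verdict.

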